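# Shim the rocking granite measuring plate

## Task

The granite measuring plate on the bench rocks because its orange foot is too short and hangs just above the bench. With the fingertips push the yellow wedge along the bench, thin end first, under the orange foot until it is snug and the plate sits level, then press gently on the orange dot on the plate's top above that foot to check that it no longer rocks, and take the hand away. Never pinch or lift the wedge, do not shove the plate, and leave the other things alone.

Things in the scene. Friction and masses are not known exactly. Their poses are not given: they have to be found in the camera images.
- plate: Loose dark granite plate, about 3.6 kg, 220 (x) x 150 (y) mm, slab 26 to 62 mm above the bench, level on steel ball feet. Origin: on the bench under its centre, z up. Blue dial indicator stand bolted on around x -65, y +35 mm, 196 mm high; its gauge reaches x +30, y +15 to +40 mm, above z 100 mm. Feet at x +-85, y +-55 mm; the orange one (+85, -55) is 10 mm short. It slides only above 10 N.
- short_foot (a point): Lowest point of the orange ball foot (radius 12 mm), 10 mm above the bench while the plate is level; 20 mm inside the plate's -y edge, 25 mm inside its +x edge. The wedge first touches it when this point is at about x = +13 mm in the wedge's frame (10 mm thickness); each 6 mm of further push raises it 1 mm.
- corner_top (a point): Point on the plate's flat top straight above the orange foot, marked by an orange dot 20 mm across, 62 mm above the bench: where to press. Without a wedge, roughly 3 N down here tips the plate onto the orange foot; let go, it tips back. Well shimmed, it stays firm.
- wedge: Loose yellow plastic wedge, about 140 g, flat on the bench: 110 (x) x 45 (y) mm, thickness falling evenly from 21 mm at the back (x -55) to 3 mm at the thin end (x +55). Origin: centre of underside; +x to the thin end, z up. Starts on the plate's -y side, pointing roughly at the orange foot. Slides with about 1 N, takes 3 to 6 N as it lifts the foot; stays where left.
- wedge_back (a point): Middle of the wedge's upright back face (45 mm wide, 21 mm high), 10.5 mm above the bench: where to push.
- block: Loose bright steel block, 50 x 75 x 30 mm high, origin at the centre of its underside; bystander.
- offcut: Loose dark steel square tube offcut standing upright, 50 x 50 x 50 mm high, origin at the centre of its underside; bystander.
- tin: Loose green jar with a red cap, 66 mm across, 90 mm high, origin at the centre of its underside; bystander.
There are look-alikes about, which are no part of the job. Several things have the shape of the wedge; the one meant has the colours described above.

How it is judged (in metres and radians):
On the way, in this order (a step that is already met when the one before it is completed fails the run):
1. the wedge is pushed in under the orange foot (x of short_foot in the frame of wedge between -0.02 and 0.035 m and y of short_foot in the frame of wedge between -0.017 and 0.017 m), for 0.1 s.
2. the fingers press the plate's top above the orange foot (over 2 N), the wedge carries it, and the plate stays level within 0.02 rad (contact force between each of the fingers, wedge and plate above 2 N and angle between plate's own z axis and vertical below 0.02 rad and z of the grasp point in the frame of plate above 0.062 m and horizontal distance between the grasp point and corner_top below 0.05 m), for 0.1 s.
At the end, for the whole second after the job is handed in: The orange foot rests on the wedge (over 0.2 N), within 17 mm of its centre line and -20 to +35 mm along it from its middle; the plate is level within 0.016 rad (foot raised at most 1.5 mm); the wedge lies flat on the bench and both are still (all of step 1 and contact force between wedge and plate above 0.2 N and angle between plate's own z axis and vertical below 0.016 rad and height (world z) of wedge below 0.004 m and angle between wedge's own z axis and vertical below 0.03 rad and linear speed of each of wedge, plate below 0.01 m/s); the robot touches nothing.
It fails at once if the wedge is lifted off the bench or tipped (height (world z) of wedge above 0.008 m or angle between wedge's own z axis and vertical above 0.15 rad).
It fails at once if the wedge is pinched or rammed (fingers on it with over 25 N) (contact force between the fingers and wedge above 25 N).
It fails at once if the plate is shoved more than 20 mm (distance of plate from where it was at the start of the episode above 0.02 m).
It fails at once if the plate is pressed hard (over 40 N) (contact force between the fingers and plate above 40 N).
It fails at once if a bystander is moved more than 20 mm (distance of any of block, offcut, tin from where it was at the start of the episode above 0.02 m).
It also fails if it takes over 51 s, if anything falls off the work surface, if the arm or the gripper's body presses on something with over 40 N, if the wrist force passes 120 N, or if a joint passes its speed limit or range.

## Robot

A 6-joint arm with a two-finger parallel gripper is mounted at the origin on the work surface. World frame = base frame: x ahead of the robot, y to its left, z up, the work surface at z = 0. Lengths are in m, angles in degrees, forces in N, time in s.
With the tool pointing down it reaches from about 0.4 to 0.825 m from the base axis. Payload 7 kg.
Tool frame: the origin (TCP) lies midway between the tips of the shut fingers; the grasp point (between the pads) lies 19 mm behind it; z points along the fingers, y is the direction in which the jaws open and shut (so a half turn about z gives the same grasp; the last joint's range is limited). The gripper opens to 88 mm and grips with 3 to 60 N. Pads are 19 mm wide; open, the fingers measure 130 mm over their backs; the gripper's body (78 mm by 193 mm) begins 47 mm behind the grasp point.
Start: joints at [84.632, 20.546, 0.682, 0, -70.136, -16.507], TCP at [0.252, 0.626, 0.227] pointing down, gripper open.
Joint ranges: [-176.03, 176.03], [-82.01, 121.73], [-58.28, 71.71], [-173.87, 95.51], [-174.79, -0.11], [-173.66, 173.66]. Speed limits (degrees/s): [136.94, 136.94, 172.46, 180, 180, 180].

## Interface

Orientations are given as [roll, pitch, yaw] about the fixed x, y, z axes, in that order (R = Rz(yaw) Ry(pitch) Rx(roll)).
In Python, from plant import r gives the robot as it stands.
- The arm moves only by the tool carry_out, never from a script. Its argument "motion" is one flat list of numbers, 7 for each row, row after row: the turn, a rotation vector about the tool's x, y, z in degrees, then the shift along the tool's x, y, z in cm, then the finger opening in cm, from 0 to 8.76. A call has 1 to 20 rows; each row shifts and turns the commanded pose from where the row before left it, along the tool's axes as they then stand; what a row does not reach is not made up. A row lasts 1/12 s, in which the tool goes at most 41.7 mm and 7.16 degrees, less where a joint would pass 70% of its speed; a pose out of reach is approached as far as the arm can. A call is refused whole if a number of a shift passes 4.17 or a number of a turn 7.16, either way. A call with a gripper value outside its range is refused whole. The fingers move at their own pace and stop on an object; "grip_force" is the grip in N (left out, the last holds). Time passes only in rows, so rows that do not move let the fingers close. It gives the time, the measured TCP pose, the force and the opening at its end, in the units of the state.
- r.get_state(): the state, without advancing time (a new reading comes with each control period).
- r.capture(name): name is "side" or "top" or "wrist"; returns a dict with "pixels" (420x560x3 uint8, red, green, blue), "K" (3x3 intrinsics, pixels), "k1" (the pictures are not rectified: a ray, as slopes to the right and down, at radius r is drawn at 1 + k1 r^2 times it, then the intrinsics apply), "R" (3x3) and "t" (3): a world point X has camera coordinates R X + t. Camera axes: x right, y down, z forward; pixel columns grow to the right and rows downward; lengths in m; the calibration is good to about 2 mm. A picture is of the moment at which its call begins. There is no depth.
- r.close_job(): hands the job in, once; it reports no verdict.
The state is a dict: "time_s": time; "joints": joint angles; "qd": joint speeds; "joint_torque": joint torques, N m; "tcp_pos": TCP position; "eef_rot": TCP orientation; "contact_force": force on the tool from outside, world axes, zero at the start; "moment": the same for the moment, N m; "gripper_width": finger opening in m.
Only numpy, scipy, OpenCV 4.12 (cv2) and the standard library are available. Lean on these libraries where they do the work, as an engineer would, in place of code of your own. Each camera call takes 0.05 s, during which the arm holds its last target. There are 200 camera calls.

## Working session

There is one attempt and no reset: what is moved stays moved. The work goes in short steps, Python scripts to look and compute and a tool call to move; the robot and the scene stay as the last step left them, time stands still between calls to the robot, and variables do not carry over. Pictures are saved under pics/ and viewed, about 8 in all and at most 12, crops included, and the job is handed in when it is done.

Besides the shell and the picture viewer there is one more tool, called after "Request:" as name(argument=value, ...) on one line, values as JSON. carry_out: Moves the arm, as the interface text tells. Its arguments: {"type":"object","properties":{"motion":{"type":"array"},"grip_force":{"type":"number"}},"required":["motion"]}

```bash
mkdir -p pics; cat > h.py <<'E'
import numpy as np, cv2
from plant import r
def cap(n,f=None):
    c=r.capture(n)
    if f: cv2.imwrite('pics/'+f,c['pixels'][:,:,::-1])
    return c
def ray(c,u,v,z):
    K=np.array(c['K']);R=np.array(c['R']);t=np.array(c['t'])
    d=np.array([(u-K[0,2])/K[0,0],(v-K[1,2])/K[1,1]]);s=d.copy()
    for _ in range(20): s=d/(1+c['k1']*(s@s))
    w=R.T@np.array([s[0],s[1],1]);o=-R.T@t
    return o+w*(z-o[2])/w[2]
def proj(c,X):
    p=np.array(c['R'])@np.array(X)+np.array(c['t']);s=p[:2]/p[2];s=s*(1+c['k1']*(s@s))
    K=np.array(c['K']);return K[0,0]*s[0]+K[0,2],K[1,1]*s[1]+K[1,2]
E
python3 - <<'E'
from h import *
a=cap('top','top0.png');b=cap('side','side0.png')
cv2.imwrite('pics/both.png',cv2.resize(np.vstack([a['pixels'],b['pixels']])[:,:,::-1],(400,600)))
for c in(a,b): print(-np.array(c['R']).T@c['t'],np.array(c['R'])[2])
print(r.get_state())
E
```

```text
[0.42338556 0.01102523 1.34461361] [ 0.14319318 -0.00634769 -0.9896744 ]
[ 0.48159259 -0.82032792  0.89292567] [ 0.10689402  0.69448499 -0.7115225 ]
{'time_s': 0.1, 'joints': array([ 8.46317137e+01,  2.05868612e+01,  6.39038794e-01, -1.83275148e-02,
       -7.01351059e+01, -1.65082345e+01]), 'qd': array([ 0.00418786, -0.09016626,  0.15757861,  0.08690229, -0.0836545 ,
       -0.08881615]), 'joint_torque': array([-2.70290860e-03, -5.84163773e+01,  2.93749416e+01,  7.01546252e+00,
        1.01930456e-02, -4.34076003e-05]), 'tcp_pos': array([0.25135426, 0.62598604, 0.22571994]), 'eef_rot': array([ 1.79915594e+02, -7.04681734e-03, -2.18827558e+01]), 'contact_force': array([-0.64408436, -1.15171142, -1.10477224]), 'moment': array([-0.0744307 ,  0.01744329, -0.01486962]), 'gripper_width': 0.08750593408547205}
```

View pics/top0.png

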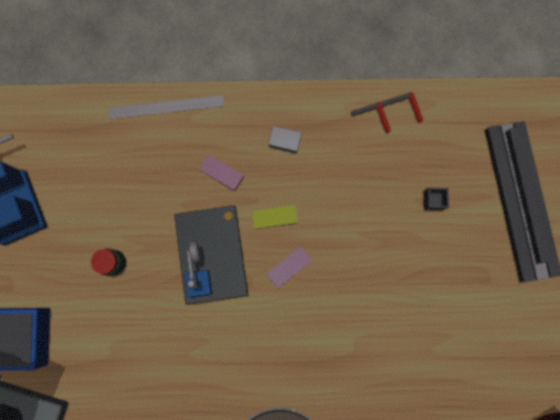

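View pics/side0.png

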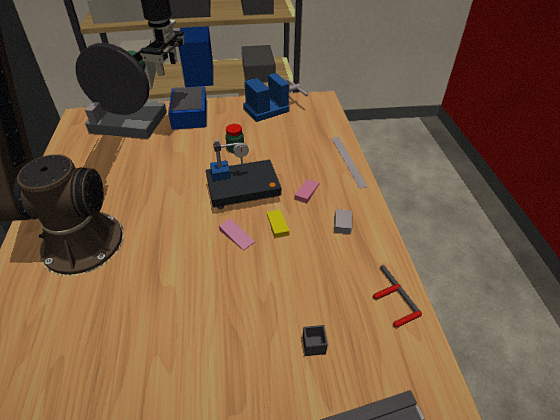

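The top view shows the yellow wedge at (275,216), right of the plate at (210,255), with the orange dot at (228,216). The look-alikes are pink wedges at (222,172) and (290,266), and only the wedge at (275,216) is yellow. The bystanders are the block (285,139), offcut (436,199) and tin (107,262). The side view agrees: wedge (278,222), dot (272,184).

```bash
cat >> h.py <<'E'
def blobs(c,lo,hi,amin=15):
    m=cv2.inRange(cv2.cvtColor(c['pixels'],cv2.COLOR_RGB2HSV),lo,hi)
    return [k for k in cv2.findContours(m,cv2.RETR_EXTERNAL,cv2.CHAIN_APPROX_NONE)[0] if cv2.contourArea(k)>amin]
YL=((24,150,80),(40,255,255)); OR=((8,170,100),(20,255,255))
E
python3 - <<'E'
from h import *
for n in('top','side'):
    c=cap(n)
    for k in blobs(c,*YL,60):
        q=cv2.boxPoints(cv2.minAreaRect(k)); ap=cv2.approxPolyDP(k,3,True)[:,0]
        print(n,'Y',cv2.contourArea(k),k[:,0].mean(0)); 
        for p in ap: print('   ',p,ray(c,*p,0).round(4),ray(c,*p,.021).round(4))
    for k in blobs(c,*OR,12):
        p=k[:,0].mean(0); print(n,'O',cv2.contourArea(k),p,ray(c,*p,.062).round(4))
    if n=='top':
        for nm,z,ps in(('plate',.062,[(175,213),(236,206),(247,296),(185,303)]),('block',.03,[(285,139)]),('offcut',.05,[(436,199)])):
            print(nm,[ray(c,*p,z).round(3)[:2] for p in ps])
        w=c
    crop=c['pixels'][190:250,160:320] if n=='top' else c['pixels'][150:260,190:330]
    cv2.imwrite(f'pics/crop_{n}.png',cv2.resize(crop[:,:,::-1],(780,int(780*crop.shape[0]/crop.shape[1])),interpolation=cv2.INTER_CUBIC))
E
```

```text
top Y 643.5 [274.23423423 216.72972973]
    [294 207] [ 0.6085 -0.0477  0.    ] [ 0.6056 -0.0467  0.021 ]
    [253 212] [0.5977 0.0567 0.    ] [0.5949 0.0559 0.021 ]
    [255 227] [0.5594 0.0521 0.    ] [0.5572 0.0515 0.021 ]
    [295 222] [ 0.5702 -0.0493  0.    ] [ 0.5679 -0.0483  0.021 ]
plate [array([0.591, 0.243]), array([0.605, 0.096]), array([0.389, 0.071]), array([0.376, 0.218])]
block [array([ 0.779, -0.028])]
offcut [array([ 0.615, -0.395])]
side Y 310.5 [277.33333333 221.5942029 ]
    [267 212] [0.561  0.0546 0.    ] [0.5591 0.034  0.021 ]
    [274 233] [ 0.5722 -0.0359  0.    ] [ 0.5701 -0.0544  0.021 ]
    [288 231] [ 0.6151 -0.0333  0.    ] [ 0.612  -0.0518  0.021 ]
    [280 210] [0.6028 0.0583 0.    ] [0.6    0.0376 0.021 ]
side O 15.0 [272.         184.42857143] [0.5843 0.1131 0.062 ]
```

View pics/crop_side.png

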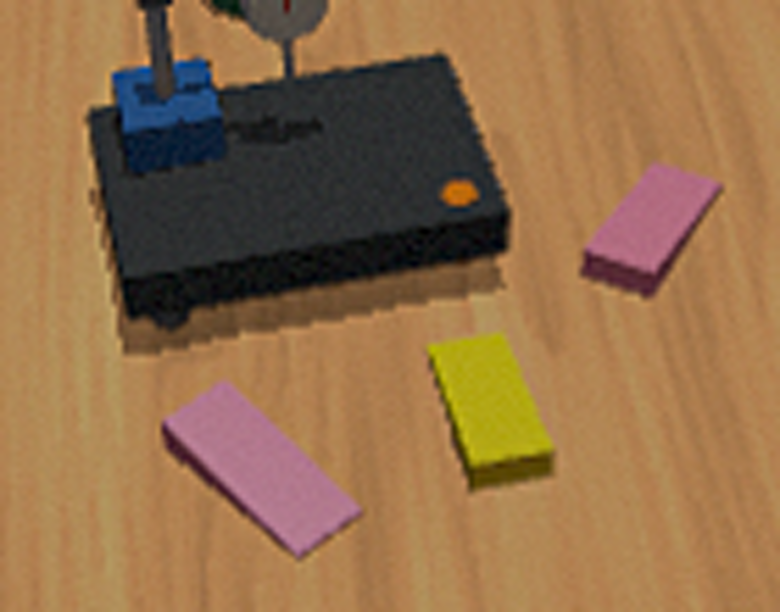

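The crop confirms the yellow wedge, with its thick back to −y and thin end towards the foot. Its centre is about (0.582, 0.003) and its axis about 96°. The dot is at about (0.581, 0.113). I'll turn the tool to −84° while rising with the fingers shut, then carry it behind the wedge.

Request:
carry_out(motion=[0, 0, 6.9, 0, 0, -0.8, 0, 0, 0, 6.9, 0, 0, -0.8, 0, 0, 0, 6.9, 0, 0, -0.8, 0, 0, 0, 6.9, 0, 0, -0.8, 0, 0, 0, 6.9, 0, 0, -0.8, 0, 0, 0, 6.9, 0, 0, -0.8, 0, 0, 0, 6.9, 0, 0, -0.8, 0, 0, 0, 6.9, 0, 0, -0.8, 0, 0, 0, 6.9, 0, 0, -0.8, 0], grip_force=20)

```text
time_s: 0.95
tcp_pos: [0.2514, 0.6262, 0.2987]
eef_rot: [180.0, -0.0, -84.3]
contact_force: [-0.2, -0.6, -1.1]
gripper_width: 0.0331
```

Request:
carry_out(motion=[0, 0, 0, 3.78, -1.34, 0, 0, 0, 0, 0, 3.78, -1.34, 0, 0, 0, 0, 0, 3.78, -1.34, 0, 0, 0, 0, 0, 3.78, -1.34, 0, 0, 0, 0, 0, 3.78, -1.34, 0, 0, 0, 0, 0, 3.78, -1.34, 0, 0, 0, 0, 0, 3.78, -1.34, 0, 0, 0, 0, 0, 3.78, -1.34, 0, 0, 0, 0, 0, 3.78, -1.34, 0, 0, 0, 0, 0, 3.78, -1.34, 0, 0, 0, 0, 0, 3.78, -1.34, 0, 0, 0, 0, 0, 3.78, -1.34, 0, 0, 0, 0, 0, 3.78, -1.34, 0, 0, 0, 0, 0, 3.78, -1.34, 0, 0, 0, 0, 0, 3.78, -1.34, 0, 0, 0, 0, 0, 3.78, -1.34, 0, 0, 0, 0, 0, 3.78, -1.34, 0, 0, 0, 0, 0, 3.78, -1.34, 0, 0, 0, 0, 0, 3.78, -1.34, 0, 0, 0, 0, 0, 3.78, -1.34, 0, 0])

```text
time_s: 2.62
tcp_pos: [0.5978, -0.0994, 0.2985]
eef_rot: [-180.0, 0.0, -84.0]
contact_force: [0.6, 0.7, 0.3]
gripper_width: 0.0004
```

```bash
python3 - <<'E'
from h import *
c=cap('wrist','w1.png'); s=r.get_state(); print(s['tcp_pos'],s['eef_rot'],s['contact_force'],s['gripper_width'])
print(-np.array(c['R']).T@c['t'],np.array(c['R'])[2])
for nm,l in(('Y',YL),('O',OR)):
    for k in blobs(c,*l,60):
        print(nm,cv2.contourArea(k),k[:,0].mean(0))
        if nm=='O': print(ray(c,*k[:,0].mean(0),.062).round(4)); continue
        for p in cv2.approxPolyDP(k,5,True)[:,0]: print('   ',p,ray(c,*p,0).round(4),ray(c,*p,.003).round(4),ray(c,*p,.021).round(4))
E
```

```text
[ 0.59975808 -0.10458506  0.29753169] [ 1.79916341e+02 -1.23464276e-01 -8.41202202e+01] [ 5.24389495 -1.37892268  2.70253392] 0.0005715340682083664
[ 0.60623106 -0.1802561   0.45715415] [-0.03065116  0.29973245 -0.95353079]
Y 1454.0 [280.06746032 230.9047619 ]
    [263 202] [ 0.6139 -0.0491  0.    ] [ 0.6139 -0.05    0.003 ] [ 0.6136 -0.0552  0.021 ]
    [264 255] [0.6051 0.0304 0.    ] [0.6051 0.029  0.003 ] [0.6052 0.0207 0.021 ]
    [277 255] [ 0.5863  0.0284 -0.    ] [0.5865 0.027  0.003 ] [0.5873 0.0188 0.021 ]
    [279 272] [0.5805 0.0554 0.    ] [0.5807 0.0539 0.003 ] [0.5817 0.0446 0.021 ]
    [279 255] [0.5834 0.0281 0.    ] [0.5836 0.0267 0.003 ] [0.5845 0.0185 0.021 ]
    [293 254] [0.5634 0.0244 0.    ] [0.5637 0.023  0.003 ] [0.5654 0.015  0.021 ]
    [290 211] [ 0.5753 -0.0401  0.    ] [ 0.5755 -0.041   0.003 ] [ 0.5767 -0.0466  0.021 ]
    [293 220] [ 0.5696 -0.0274  0.    ] [ 0.5698 -0.0284  0.003 ] [ 0.5713 -0.0344  0.021 ]
    [287 210] [ 0.5796 -0.0411  0.    ] [ 0.5798 -0.042   0.003 ] [ 0.5808 -0.0475  0.021 ]
    [293 204] [ 0.5723 -0.0506  0.    ] [ 0.5726 -0.0515  0.003 ] [ 0.5739 -0.0566  0.021 ]
```

View pics/w1.png

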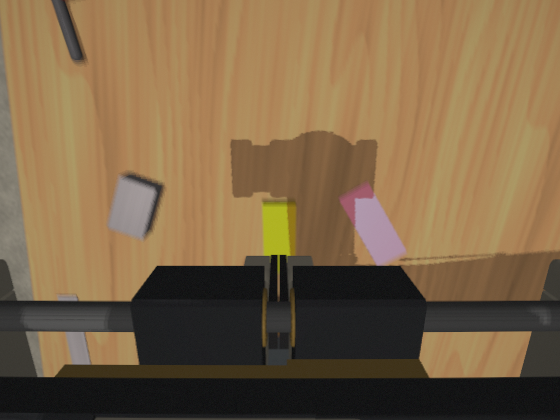

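The wrist view shows the wedge back edge near (278,203), partly behind the gripper, so it lines up behind the fingers. Next I'll refine the dot in both first pictures.

```bash
python3 - <<'E'
from h import *
for n in('top','side'):
    c=cap(n); c['pixels']=cv2.imread(f'pics/{n}0.png')[:,:,::-1].copy()
    hsv=cv2.cvtColor(c['pixels'],cv2.COLOR_RGB2HSV)
    x0,y0=(222,209) if n=='top' else (264,177)
    m=cv2.inRange(hsv[y0:y0+14,x0:x0+15],(8,150,60),(24,255,255)); M=cv2.moments(m,True)
    p=(x0+M['m10']/M['m00'],y0+M['m01']/M['m00']); print(n,M['m00'],p,ray(c,*p,.062).round(4))
    # centre line of wedge top from subpixel moments
    k=max(blobs(c,*YL,60),key=cv2.contourArea); q=cv2.minAreaRect(k); 
    mu=cv2.moments(k); p=(mu['m10']/mu['m00'],mu['m01']/mu['m00']); print(p,ray(c,*p,.012).round(4))
s=r.get_state(); print(s['tcp_pos'],s['eef_rot'],s['contact_force'])
E
```

```text
top 29.0 (227.93103448275863, 215.6206896551724) [0.5819 0.1153 0.062 ]
(274.33462232534157, 216.71874194379993) [0.5832 0.0028 0.012 ]
side 26.0 (272.15384615384613, 184.0) [0.585  0.1151 0.062 ]
(277.28828828828824, 221.54795972443029) [ 0.5865 -0.0016  0.012 ]
[ 0.59766854 -0.09996433  0.29725462] [ 1.79878461e+02 -6.39886734e-03 -8.42204041e+01] [-0.21884251 -0.09698591  0.07945953]
```

Request:
carry_out(motion=[0, 0, 3.3, 0, 0, 0, 0, 0, 0, 0, 0, 0.55, 3.4, 0, 0, 0, 0, 0, 0, 3.4, 0, 0, 0, 0, 0, 0, 3.4, 0, 0, 0, 0, 0, 0, 3.4, 0, 0, 0, 0, 0, 0, 3.4, 0, 0, 0, 0, 0, 0, 3.4, 0, 0, 0, 0, 0, 0, 3.4, 0, 0, 0, 0, 0, 0, 3.0, 0, 0, 0, 0, 0, 0, 1.0, 0, 0, 0, 0, 0, 0, 0.8, 0, 0, 0, 0, 0, 0, 0, 0, 0, 0, 0, 0, 0, 0, 0])

```text
time_s: 3.85
tcp_pos: [0.5929, -0.0972, 0.0139]
eef_rot: [-179.9, -0.0, -87.2]
contact_force: [-0.3, -0.1, 0.9]
gripper_width: 0.0003
```

Request:
carry_out(motion=[0, 0, 0, 0, 0, 0.4, 0, 0, 0, 0, -0.5, 0, 0.1, 0, 0, 0, 0, -0.5, 0, 0, 0, 0, 0, 0, -0.5, 0, 0, 0, 0, 0, 0, -0.4, 0, 0, 0, 0, 0, 0, -0.4, 0, 0, 0, 0, 0, 0, -0.3, 0, 0, 0, 0, 0, 0, -0.3, 0, 0, 0, 0, 0, 0, -0.3, 0, 0, 0, 0, 0, 0, -0.3, 0, 0, 0, 0, 0, 0, -0.4, 0, 0, 0, 0, 0, 0, -0.4, 0, 0, 0, 0, 0, 0, -0.4, 0, 0, 0, 0, 0, 0, -0.4, 0, 0, 0, 0, 0, 0, -0.4, 0, 0, 0, 0, 0, 0, -0.4, 0, 0, 0, 0, 0, 0, -0.4, 0, 0, 0, 0, 0, 0, -0.4, 0, 0, 0, 0, 0, 0, 0, 0, 0, 0])

```text
time_s: 5.43
tcp_pos: [0.5888, -0.0298, 0.0076]
eef_rot: [-180.0, 0.0, -87.2]
contact_force: [0.2, 0.5, 0.4]
gripper_width: 0.0006
```

```bash
python3 - <<'E'
from h import *
s=r.get_state(); print(s['tcp_pos'],s['eef_rot'],s['contact_force'])
a=cap('top');b=cap('side')
for n,c in(('top',a),('side',b)):
    for k in blobs(c,*YL,60):
        mu=cv2.moments(k); p=(mu['m10']/mu['m00'],mu['m01']/mu['m00']); print(n,mu['m00'],p,ray(c,*p,.012).round(4))
        for p in cv2.approxPolyDP(k,3,True)[:,0]: print('   ',p,ray(c,*p,.003).round(4),ray(c,*p,.021).round(4))
f=lambda x:cv2.resize(x[:,:,::-1],(400,290),interpolation=cv2.INTER_CUBIC)
cv2.imwrite('pics/p1.png',np.hstack([f(a['pixels'][165:310,160:360]),f(b['pixels'][130:275,180:380])]))
E
```

```text
[ 0.58875657 -0.02982629  0.00757176] [-1.79990539e+02  9.27801542e-03 -8.72436363e+01] [0.174255   0.51473236 0.4499064 ]
```

View pics/p1.png

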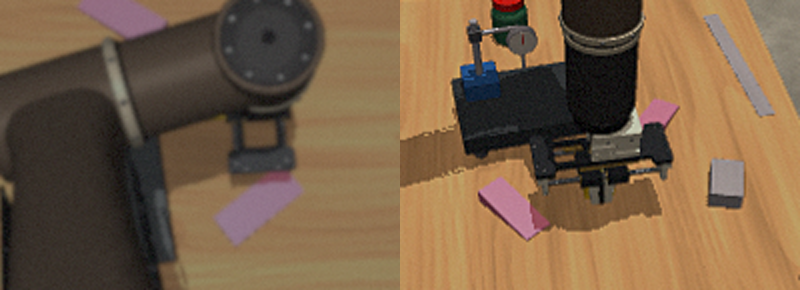

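The arm hides the wedge in both views, so I'll back off and lift for a look before it goes under the foot.

Request:
carry_out(motion=[0, 0, 0, 2, 0, 0, 0, 0, 0, 0, 3.5, 0, -1, 0, 0, 0, 0, 3.5, 0, -2, 0, 0, 0, 0, 3.5, 0, -2, 0, 0, 0, 0, 3.5, 0, -2, 0, 0, 0, 0, 3.5, 0, -2, 0, 0, 0, 0, 3.5, 0, -2, 0, 0, 0, 0, 3.5, 0, -2, 0, 0, 0, 0, 3.5, 0, -2, 0, 0, 0, 0, 0, 0, 0, 0])

```text
time_s: 6.37
tcp_pos: [0.6043, -0.3369, 0.1621]
eef_rot: [-179.7, -0.2, -87.5]
contact_force: [1.2, 0.4, 1.1]
gripper_width: 0.0006
```

```bash
cat > look.py <<'E'
from h import *
import sys
s=r.get_state(); print(s['tcp_pos'],s['eef_rot'],s['contact_force'],s['time_s'])
cs={n:cap(n) for n in('top','side','wrist')}
for n,c in cs.items():
    for k in blobs(c,*YL,40):
        mu=cv2.moments(k); p=(mu['m10']/mu['m00'],mu['m01']/mu['m00']); print(n,mu['m00'],np.round(p,1),ray(c,*p,.012).round(4))
        for p in cv2.approxPolyDP(k,3,True)[:,0]: print('   ',p,ray(c,*p,.003).round(4)[:2],ray(c,*p,.021).round(4)[:2])
    m=cv2.inRange(cv2.cvtColor(c['pixels'],cv2.COLOR_RGB2HSV),(8,150,60),(20,255,255))
    for k in cv2.findContours(m,0,2)[0]:
        if cv2.contourArea(k)>8: p=k[:,0].mean(0); X=ray(c,*p,.062); 
        else: continue
        if abs(X[0]-.583)+abs(X[1]-.115)<.04: print(n,'dot',X.round(4))
f=lambda x:cv2.resize(x[:,:,::-1],(400,290),interpolation=cv2.INTER_CUBIC)
cv2.imwrite('pics/'+sys.argv[1],np.vstack([np.hstack([f(cs['top']['pixels'][165:310,160:360]),f(cs['side']['pixels'][130:275,180:380])]),np.hstack([f(cs['wrist']['pixels']),f(cs['side']['pixels'])])]))
E
python3 look.py l1.png
```

```text
[ 0.60434757 -0.3369156   0.16205206] [-179.68130151   -0.23139135  -87.46873135] [1.23224748 0.44915058 1.08042749] 6.3667
top 638.5 [260.4 216.2] [0.5851 0.0378 0.012 ]
    [280 207] [ 0.6088 -0.012 ] [ 0.6063 -0.0117]
    [240 210] [0.603  0.0894] [0.6006 0.0884]
    [240 225] [0.5648 0.0898] [0.5629 0.0887]
    [280 223] [ 0.568  -0.0112] [ 0.5661 -0.0109]
top dot [0.5818 0.1164 0.062 ]
side 291.0 [276.3 213.2] [0.588 0.034 0.012]
    [280 202] [0.6072 0.0914] [0.6047 0.0729]
    [267 204] [0.5646 0.0874] [0.5629 0.0691]
    [272 224] [ 0.5703 -0.0014] [ 0.5685 -0.018 ]
    [285 222] [0.6109 0.0019] [ 0.6083 -0.0147]
side dot [0.585  0.1137 0.062 ]
```

View pics/l1.png

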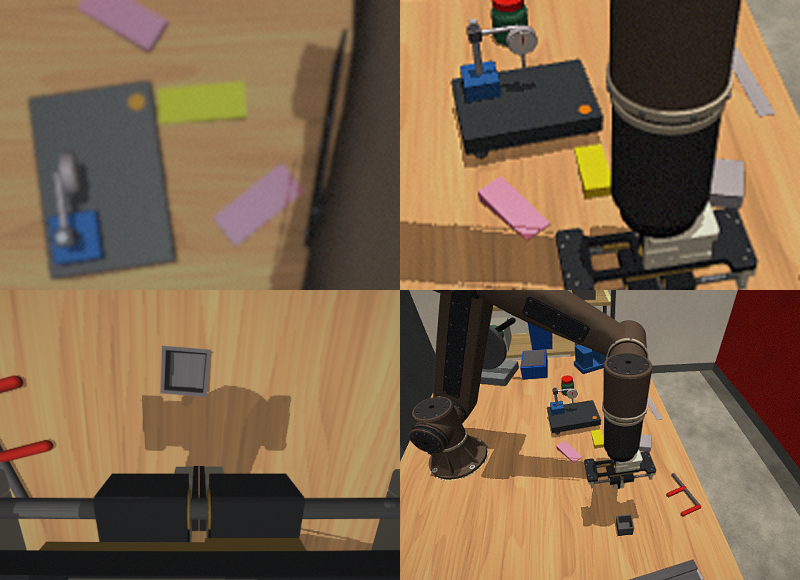

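The top view shows the wedge squarely in line with the dot, with its thin end just at the plate's edge. Its centre is about (0.5865, 0.036), 79 mm from the foot, so I need about 70 mm more. Going back in behind it.

Request:
carry_out(motion=[0, 0, 0, -3.4, 0.05, 1.0, 0, 0, 0, 0, -3.4, 0.05, 1.8, 0, 0, 0, 0, -3.4, 0.05, 2.0, 0, 0, 0, 0, -3.4, 0.05, 2.0, 0, 0, 0, 0, -3.4, 0.05, 2.0, 0, 0, 0, 0, -3.4, 0, 2.0, 0, 0, 0, 0, -3.4, 0, 2.0, 0, 0, 0, 0, -2.6, 0, 1.3, 0, 0, 0, 0, 0, 0, 0.6, 0, 0, 0, 0, 0, 0, 0, 0, 0, 0, 0, 0, 0, 0, 0])

```text
time_s: 7.43
tcp_pos: [0.5871, -0.0659, 0.01]
eef_rot: [179.9, -0.0, -87.2]
contact_force: [0.2, 0.0, 0.8]
gripper_width: 0.0003
```

Request:
carry_out(motion=[0, 0, 0, -0.5, -0.3, 0.2, 0, 0, 0, 0, -0.8, 0, 0, 0, 0, 0, 0, -0.8, 0, 0, 0, 0, 0, 0, -0.5, 0, 0, 0, 0, 0, 0, -0.3, 0, 0, 0, 0, 0, 0, -0.3, 0, 0, 0, 0, 0, 0, -0.4, 0, 0, 0, 0, 0, 0, -0.4, 0, 0, 0, 0, 0, 0, -0.4, 0, 0, 0, 0, 0, 0, -0.5, 0, 0, 0, 0, 0, 0, -0.5, 0, 0, 0, 0, 0, 0, -0.5, 0, 0, 0, 0, 0, 0, -0.5, 0, 0, 0, 0, 0, 0, -0.5, 0, 0, 0, 0, 0, 0, -0.5, 0, 0, 0, 0, 0, 0, -0.5, 0, 0, 0, 0, 0, 0, -0.5, 0, 0, 0, 0, 0, 0, -0.5, 0, 0, 0, 0, 0, 0, -0.4, 0, 0, 0, 0, 0, 0, 0, 0, 0, 0])

```text
time_s: 9.1
tcp_pos: [0.5865, 0.0272, 0.0085]
eef_rot: [-180.0, 0.0, -87.2]
contact_force: [-0.1, 0.4, -0.6]
gripper_width: 0.0007
```

Request:
carry_out(motion=[0, 0, 0, -0.2, 0, 0, 0, 0, 0, 0, -0.2, 0, 0, 0, 0, 0, 0, -0.2, 0, 0, 0, 0, 0, 0, -0.1, 0, 0, 0, 0, 0, 0, 0, 0, 0, 0])

```text
time_s: 9.52
tcp_pos: [0.5858, 0.0329, 0.0085]
eef_rot: [180.0, -0.0, -87.3]
contact_force: [0.1, -2.8, 1.0]
gripper_width: 0.0005
```

Request:
carry_out(motion=[0, 0, 0, -0.2, 0, 0, 0, 0, 0, 0, 0, 0, 0, 0])

```text
time_s: 9.68
tcp_pos: [0.5856, 0.0346, 0.0084]
eef_rot: [179.9, -0.0, -87.3]
contact_force: [0.7, -5.1, 1.4]
gripper_width: -0.0
```

Request:
carry_out(motion=[0, 0, 0, -0.1, 0, 0, 0, 0, 0, 0, 0, 0, 0, 0])

```text
time_s: 9.85
tcp_pos: [0.5855, 0.0351, 0.0084]
eef_rot: [179.9, -0.1, -87.3]
contact_force: [0.7, -8.9, 0.4]
gripper_width: 0.0005
```

Request:
carry_out(motion=[0, 0, 0, -0.1, 0, 0, 0, 0, 0, 0, 0, 0, 0, 0])

```text
time_s: 10.02
tcp_pos: [0.5853, 0.0357, 0.0084]
eef_rot: [179.9, -0.1, -87.3]
contact_force: [0.6, -9.9, 0.9]
gripper_width: 0.0002
```

The force rose from 3 to about 10 N over roughly 4 mm of push, so it should be snug. Retreat and look.

Request:
carry_out(motion=[0, 0, 0, 0.5, 0, 0, 0, 0, 0, 0, 2, 0, 0, 0, 0, 0, 0, 3.5, 0, -1, 0, 0, 0, 0, 3.5, 0, -2, 0, 0, 0, 0, 3.5, 0, -2, 0, 0, 0, 0, 3.5, 0, -2, 0, 0, 0, 0, 3.5, 0, -2, 0, 0, 0, 0, 3.5, 0, -2, 0, 0, 0, 0, 3.5, 0, -2, 0, 0, 0, 0, 3.5, 0, -2, 0, 0, 0, 0, 0, 0, 0, 0])

```text
time_s: 10.93
tcp_pos: [0.6026, -0.2732, 0.1631]
eef_rot: [-179.6, -0.2, -87.4]
contact_force: [1.7, 0.8, 1.0]
gripper_width: 0.0005
```

```bash
python3 look.py l2.png
```

```text
[ 0.6025744  -0.27318018  0.16309675] [-1.79613178e+02 -1.71398864e-01 -8.74440571e+01] [1.69655022 0.84972134 1.01923261] 10.9333
top 277.0 [246.4 217. ] [0.5837 0.073  0.012 ]
    [236 211] [0.6006 0.0996] [0.5982 0.0984]
    [239 225] [0.5649 0.0923] [0.563  0.0912]
    [255 225] [0.5641 0.052 ] [0.5622 0.0514]
    [254 209] [0.6049 0.0539] [0.6025 0.0533]
top dot [0.5825 0.1168 0.062 ]
side 114.0 [273.6 204.1] [0.5844 0.0754 0.012 ]
    [266 198] [0.5644 0.1157] [0.5627 0.0967]
    [268 209] [0.5653 0.0645] [0.5636 0.0466]
    [281 208] [0.6068 0.0638] [0.6042 0.0459]
    [279 198] [0.6064 0.1104] [0.6039 0.0916]
side dot [0.5826 0.1147 0.062 ]
```

View pics/l2.png

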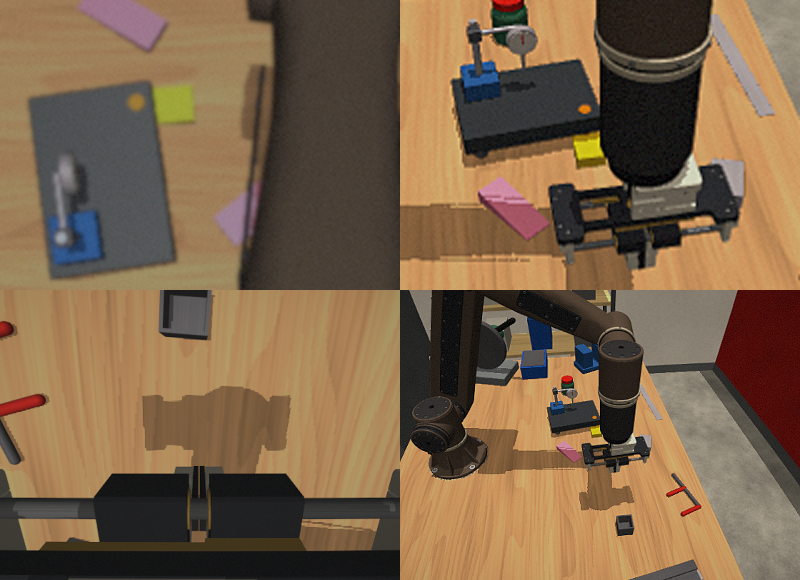

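The plate has not moved: the dot is within about 1 mm of where it was. The wedge back is at y≈0.050, so the foot sits at about +10 mm in the wedge frame and within a few mm of its centre line. Now the press.

Request:
carry_out(motion=[0, 0, 0, -3.85, 0, 0, 0, 0, 0, 0, -3.85, 0, 0, 0, 0, 0, 0, -3.85, 0, 0, 0, 0, 0, 0, -3.85, 0, 0, 0, 0, 0, 0, -3.85, 0, 0, 0, 0, 0, 0, -3.85, 0, 0, 0, 0, 0, 0, -3.85, 0, 0, 0, 0, 0, 0, -3.85, 0, 0, 0, 0, 0, 0, -3.85, 0, 0, 0, 0, 0, 0, -3.85, 0, 0, 0, 0, 0, 0, 0, 0, 0, 0, 0, 0, 0, 0, 0, 2.5, 0, 0, 0, 0, 0, 0, 2.5, 0, 0, 0, 0, 0, 0, 2.0, 0, 0, 0, 0, 0, 0, 0.5, 0, 0, 0, 0, 0, 0, 0.3, 0, 0, 0, 0, 0, 0, 0, 0, 0, 0, 0, 0, 0, 0, 0])

```text
time_s: 12.58
tcp_pos: [0.5826, 0.1177, 0.0815]
eef_rot: [-179.9, 0.0, -87.2]
contact_force: [0.7, -0.3, -0.2]
gripper_width: 0.0003
```

Request:
carry_out(motion=[0, 0, 0, 0.3, 0, 0.6, 0, 0, 0, 0, 0.2, 0, 0.6, 0, 0, 0, 0, 0, 0, 0.3, 0, 0, 0, 0, 0, 0, 0.2, 0, 0, 0, 0, 0, 0, 0.1, 0, 0, 0, 0, 0, 0, 0, 0, 0, 0, 0, 0, 0, 0, 0, 0])

```text
invalid input at $.motion: expected a multiple of 7 numbers
```

Request:
carry_out(motion=[0, 0, 0, 0.3, 0, 0.6, 0, 0, 0, 0, 0.2, 0, 0.6, 0, 0, 0, 0, 0, 0, 0.3, 0, 0, 0, 0, 0, 0, 0.2, 0, 0, 0, 0, 0, 0, 0.1, 0, 0, 0, 0, 0, 0, 0, 0])

```text
time_s: 13.08
tcp_pos: [0.5823, 0.1121, 0.0623]
eef_rot: [180.0, -0.0, -87.3]
contact_force: [0.5, 0.3, 0.2]
gripper_width: 0.0005
```

Request:
carry_out(motion=[0, 0, 0, 0, 0, 0.1, 0, 0, 0, 0, 0, 0, 0, 0, 0, 0, 0, 0, 0, 0, 0])

```text
time_s: 13.33
tcp_pos: [0.5826, 0.1122, 0.062]
eef_rot: [-180.0, -0.0, -87.3]
contact_force: [-1.6, -1.7, 2.9]
gripper_width: 0.0002
```

Request:
carry_out(motion=[0, 0, 0, 0, 0, 0.1, 0, 0, 0, 0, 0, 0, 0, 0, 0, 0, 0, 0, 0, 0, 0])

```text
time_s: 13.58
tcp_pos: [0.5827, 0.1122, 0.0618]
eef_rot: [-179.9, -0.0, -87.2]
contact_force: [-3.4, -0.8, 11.2]
gripper_width: 0.0005
```

11 N with no sinking, so it is firm. Hold briefly, then lift off and retreat.

Request:
carry_out(motion=[0, 0, 0, 0, 0, 0, 0, 0, 0, 0, 0, 0, 0, 0, 0, 0, 0, 0, 0, 0, 0])

```text
time_s: 13.83
tcp_pos: [0.5826, 0.1122, 0.0618]
eef_rot: [-179.9, -0.0, -87.3]
contact_force: [-4.1, -0.9, 10.7]
gripper_width: 0.0007
```

Request:
carry_out(motion=[0, 0, 0, 0, 0, -0.3, 0, 0, 0, 0, 0, 0, -1, 0, 0, 0, 0, 0, 0, -3, 0, 0, 0, 0, 0, 0, -3, 0, 0, 0, 0, 0, 0, -3, 0, 0, 0, 0, 0, 0, -3, 0, 0, 0, 0, 3.8, 0, 0, 0, 0, 0, 0, 3.8, 0, 0, 0, 0, 0, 0, 3.8, 0, 0, 0, 0, 0, 0, 3.8, 0, 0, 0, 0, 0, 0, 3.8, 0, 0, 0, 0, 0, 0, 3.8, 0, 0, 0, 0, 0, 0, 3.8, 0, 0, 0, 0, 0, 0, 3.8, 0, 0, 0, 0, 0, 0, 3.8, 0, 0, 0, 0, 0, 0, 3.8, 0, 0, 0, 0, 0, 0, 0, 0, 0, 0, 0, 0, 0, 0, 0, 0, 0])

```text
time_s: 15.33
tcp_pos: [0.5999, -0.2695, 0.1934]
eef_rot: [180.0, 0.0, -87.5]
contact_force: [-1.1, -0.1, -0.0]
gripper_width: 0.0004
```

```bash
python3 look.py l3.png
```

```text
[ 0.59992645 -0.26951431  0.19336975] [ 1.79965879e+02  8.24861114e-03 -8.74798448e+01] [-1.084178   -0.14780684 -0.04438246] 15.3333
top 274.0 [246.4 217. ] [0.5837 0.0731 0.012 ]
    [237 210] [0.6031 0.097 ] [0.6007 0.0958]
    [239 225] [0.5649 0.0923] [0.563  0.0912]
    [255 225] [0.5641 0.052 ] [0.5622 0.0514]
    [254 209] [0.6049 0.0539] [0.6025 0.0533]
top dot [0.5819 0.116  0.062 ]
side 130.0 [274.1 204. ] [0.5861 0.0755 0.012 ]
    [279 198] [0.6064 0.1104] [0.6039 0.0916]
    [266 199] [0.5639 0.111 ] [0.5622 0.0921]
    [269 210] [0.5679 0.0597] [0.5662 0.0419]
    [282 207] [0.6105 0.0679] [0.6079 0.0499]
side dot [0.584 0.114 0.062]
```

View pics/l3.png

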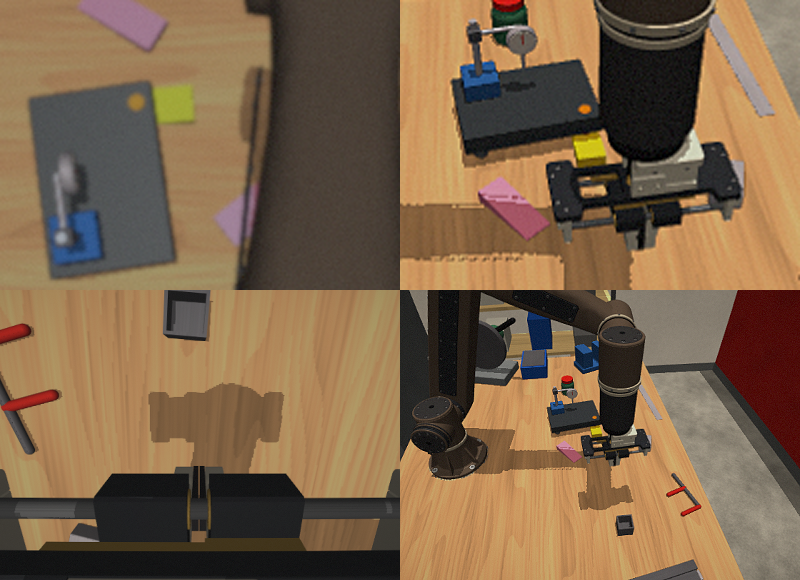

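The last view shows the wedge unchanged under the foot, the plate in place and the hand clear.

```bash
python3 -c "
from plant import r
print(r.close_job())"
```

```text
the job is handed in; nothing more can be done
None
```

I pushed the yellow wedge under the orange foot with the shut fingertips, pressed on the orange dot, took the hand clear and handed the job in at about 15.5 s. No verdict was reported.

- **Wedge position:** from the pictures, the foot sits at about +10 mm along the wedge and within about 3 mm of its centre line. Each of these is good to a few mm.
- **Snugness:** the push force rose to about 10 N over the last 4 mm. That is more than the 3–6 N expected and close to the plate's 10 N sliding limit. The dot still moved only about 1 mm in the images.
- **Press check:** I pressed about 11 N on the dot and the plate sank only about 0.2 mm as the load rose from 3 to 11 N, so it no longer rocks.
- **Not measured directly:** I did not measure the plate's tilt. From the length of push I judge the foot was raised about 0.5–0.7 mm. The side view and top view also disagreed by about 2–4 mm on positions.
- **Bystanders:** the tin and offcut look unmoved in the last views. The block was partly hidden there, and the hand never went near it.

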